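# Turn a security tag over through the twisted chute

### The arm

A 6-joint arm with a two-finger parallel gripper is mounted at the origin on the work surface. World frame = base frame: x ahead of the robot, y to its left, z up, the work surface at z = 0. Lengths are in mm, angles in rad, forces in N, time in s.
With the tool pointing down it reaches from about 275 to 850 mm from the base axis. Payload 5.2 kg.
Tool frame: the origin (TCP) lies midway between the tips of the shut fingers; the grasp point (between the pads) lies 19 mm behind it (robot.pinch_z is the distance from the TCP to the grasp point, in mm); z points along the fingers, y is the direction in which the jaws open and shut (so a half turn about z gives the same grasp; the last joint's range is limited). The gripper opens to 85 mm and grips with 20 to 120 N. Pads are 22 mm wide; open, the fingers measure 114 mm over their backs; the gripper's body (76 mm by 85 mm) begins 54 mm behind the grasp point. The pads swing forward as they close: fully open they stand 13 mm farther back than shut.
Start: joints at [-1.552, 0.259, 1.535, -0, 1.348, -0.203], TCP at [121.013, -536.527, 231.31] pointing down, gripper open.
Joint ranges: [-3.14, 3.14], [-0.91, 2.08], [0.19, 2.58], [-1.22, 4.36], [0.22, 2.71], [-3.12, 3.12]. Speed limits (rad/s): [2.57, 2.57, 3.14, 3.14, 3.14, 3.14].

### API

Orientations are given as a unit quaternion [x, y, z, w].
In Python, from plant import get_state, cams, order, spotter, robot gives the robot as it stands. The module is installed in compiled form; this text tells all that it offers.
- The arm moves only by the tool drive_tool, never from a script. Its argument "steps" is a list of rows, each an object of numbers: "fingers": the closure, from -1 (fully open) to 1 (shut); "dx", "dy", "dz": the shift along the tool's x, y, z in m; "rx", "ry", "rz": the turn, a rotation vector about the tool's x, y, z in rad. A call has 1 to 5 rows; each row is the pose to reach, as a shift and turn from the pose commanded when the call began, along the tool's axes at that moment; what a row does not reach only later rows make up. A row lasts 1/12 s, in which the tool goes at most 41.7 mm and 7.16 degrees, less where a joint would pass 70% of its speed; a pose out of reach is approached as far as the arm can. A call with a gripper value outside its range is refused whole. The fingers move at their own pace and stop on an object; "grip_force" is the grip in N (left out, the last holds). Time passes only in rows, so rows that repeat a pose let the fingers close. It gives the time, the measured TCP pose, the force and the opening at its end, in the units of the state.
- get_state(): the state, without advancing time (a new reading comes with each control period).
- cams.camera(name): name is "side" or "top" or "wrist"; returns a dict with "color" (400x640x3 uint8, blue, green, red), "z_map" (400x640 float32, mm along the optical axis (not along the pixel's ray), 0 where there is no reading), "intrinsics" (3x3 intrinsics, pixels), "xyz" and "attitude" of the camera in the world. Camera axes: x right, y up, looking along -z (the intrinsics and any distortion apply to the point x, -y, -z); pixel columns grow to the right and rows downward; lengths in mm; the calibration is good to about 2 mm. A picture is of the moment at which its call begins.
- order.job_done(): hands the job in, once; it reports no verdict.
Trained networks look in a picture, given as the dict that the camera call returned (one of the last four; its "shot" number tells which), for a name from the list of things; names that differ only in an ending like _2 or _b are one class to them, and where a whole thing is asked for, a point or a joint stands for the part that bears it (a point fixed in the world has none). Each returns a list of dicts, best first, with "conf" (0 to 1); they miss things now and then, are a little off and sometimes report something else, mostly with a low value. They report only what shows in the picture. A call takes as long as a camera call. They do not tell look-alikes from the thing itself.
- spotter.spot_in(name, picture): "location" ([x, y, z] in mm, in world coordinates, good to about 4 mm: the middle of the surface that is visible of it).
- spotter.spot_point(name, picture): "location" ([x, y, z] in mm, in world coordinates, good to about 4 mm: a listed point, or the origin of a listed thing).
The state is a dict: "time_s": time; "qpos": joint angles; "qvel": joint speeds; "joint_efforts": joint torques, N m; "tcp_pos": TCP position; "ee_rot": TCP orientation; "ft_force": force on the tool from outside, world axes, zero at the start; "ft_torque": the same for the moment, N m; "grip_width": opening from 0.0 (shut) to 1.0 (fully open).
Only numpy, scipy, OpenCV 4.12 (cv2) and the standard library are available. Lean on these libraries where they do the work, as an engineer would, in place of code of your own. Each camera call takes 0.05 s, during which the arm holds its last target.

### The job

Take the orange security tag out of the wooden rack on the shop counter and drop it, on edge, through the twisted wire chute so that the chute turns it half over and it comes to lie flat in the chute's tray with its white side up. To come out that way it must go into the chute with its orange side towards the yellow lip, which is on the tray's side. Leave the blue and green tags in the rack.

Things in the scene. Friction and masses are not known exactly. Their poses are not given: they have to be found in the camera images.
- orange_tag_center (a point): Centre of the orange tag: a disc 48 mm across, 10 mm thick, about 20 g; orange on one flat side, white with an orange dot on the other. It stands on edge in a shallow groove, this centre 36 mm above the counter. Its x axis is the disc's axis, out of the orange side (level at the start, within 10 degrees); it may roll about x. Pinch its flat sides from above; fingers close along x.
- blue_tag_center (a point): Centre of the blue tag, made like the orange one, with the same axes. The three tags stand in one row in a fixed wooden rack, centres 75 mm apart, in any order. The rack's groove walls (25 mm wide over both) hide the lowest 9 mm of each tag: keep fingertips no deeper than 12 mm below a tag's centre.
- green_tag_center (a point): Centre of the green tag, made like the orange one, with the same axes; it too stands in the rack.
- chute_mouth (a point): Centre of the funnel rim on the fixed chute, 264 mm above the counter; z up, x level towards the tray and the yellow lip (other lips grey). Funnel 51 (x) by 80 mm (y), narrowing over 26 mm to a slot 25 by 52 mm that twists half a turn. A tag let go on edge, lower edge just inside the rim, falls through in 1 s. Tray, under 3 guard wires: 66 mm wide, 68-188 mm along +x, floor 258 mm below.
There are look-alikes about, which are no part of the job. What is meant by the part that bears orange_tag_center is not pink, and is the smaller of those in its own colour.

How it is judged:
By the outcome, as a careful person would: the job done as asked, in the order asked, and still so for the second after the job is handed in, with the robot touching nothing.
It also fails if it takes over 42 s, if anything falls off the work surface, if the arm or the gripper's body presses on something with over 40 N, if the wrist force passes 120 N, or if a joint passes its speed limit or range.

## Working session

There is one attempt and no reset: what is moved stays moved. The work goes in short steps, Python scripts to look and compute and a tool call to move; the robot and the scene stay as the last step left them, time stands still between calls to the robot, and variables do not carry over. Pictures are saved under pics/ and viewed, and the job is handed in when it is done.

Besides the shell and the picture viewer there is one more tool, called after ">>>" as a command line: name --argument value ..., lists and objects as JSON in quotes. drive_tool: Moves the arm, as the interface text tells. Its arguments: {"type":"object","properties":{"steps":{"type":"array"},"grip_force":{"type":"number"}},"required":["steps"]}

```bash
mkdir -p pics; cat > h.py <<'E'
import numpy as np, cv2
from scipy.spatial.transform import Rotation as R
from plant import get_state, cams, order, spotter, robot
def proj(p,c):
    r=R.from_quat(c['attitude']).as_matrix() if np.size(c['attitude'])==4 else np.array(c['attitude'])
    q=r.T@(np.array(p)-c['xyz']); K=np.array(c['intrinsics'])
    return (K@np.array([q[0],-q[1],-q[2]])/-q[2])[:2]
def cloud(c):
    K=np.array(c['intrinsics']); z=c['z_map']; v,u=np.mgrid[:z.shape[0],:z.shape[1]]
    r=R.from_quat(c['attitude']).as_matrix() if np.size(c['attitude'])==4 else np.array(c['attitude'])
    P=np.stack([(u-K[0,2])/K[0,0]*z,-(v-K[1,2])/K[1,1]*z,-z],-1)
    return P@r.T+np.array(c['xyz'])
E
python3 - <<'E'
from h import *
s=get_state(); print(s, robot.pinch_z)
for n in ['side','top']:
    c=cams.camera(n); print(n,{k:v for k,v in c.items() if k not in('color','z_map')}); cv2.imwrite(f'pics/{n}0.png',c['color'])
    for o in ['orange_tag_center','blue_tag_center','green_tag_center','chute_mouth']:
        for d in spotter.spot_point(o,c)[:4]: print(o,d,proj(d['location'],c).round())
E
```

```text
{'time_s': 0.0, 'qpos': array([-1.55179645e+00,  2.59330485e-01,  1.53608545e+00, -7.06411207e-06,
        1.34795356e+00, -2.02813510e-01]), 'qvel': array([-0.00129794,  0.00016855,  0.00030525, -0.00062772,  0.00050731,
        0.00020163]), 'joint_efforts': array([ 9.47696171e-04, -4.46031046e+01, -2.90567851e+01, -2.20125912e-04,
        1.17351359e-02, -6.46675289e-06]), 'tcp_pos': array([ 121.00269861, -535.99878858,  230.4804508 ]), 'ee_rot': array([ 9.93855675e-01,  1.10680205e-01,  7.81073250e-05, -8.84985052e-04]), 'ft_force': array([0.62357778, 0.0505283 , 0.11232337]), 'ft_torque': array([-0.02049875,  0.05556791,  0.00011767]), 'grip_width': 1.0031519240458333} 18.700000000000003
side {'intrinsics': array([[495.54005496,   0.        , 320.2125254 ],
       [  0.        , 495.54005496, 197.59718612],
       [  0.        ,   0.        ,   1.        ]]), 'xyz': array([445.21750365, 906.69080104, 708.26281286]), 'attitude': array([-0.01686791,  0.48413675,  0.87414273, -0.03466352]), 'shot': 1}
orange_tag_center {'location': [420.9, 152.9, 31.5], 'conf': 0.81} [360. 285.]
or
[... 388 characters left out ...]
{'intrinsics': array([[380.82506584,   0.        , 322.81475909],
       [  0.        , 380.82506584, 195.96818604],
       [  0.        ,   0.        ,   1.        ]]), 'xyz': array([ 352.07846437,   19.43809227, 1081.28308773]), 'attitude': array([ 0.07418438, -0.06565809, -0.70262731,  0.70462795]), 'shot': 2}
orange_tag_center {'location': [616.0, 291.8, 23.0], 'conf': 0.54} [233. 178.]
orange_tag_center {'location': [416.8, 158.0, 31.7], 'conf': 0.53} [277. 248.]
blue_tag_center {'location': [519.0, 248.9, 34.7], 'conf': 0.43} [245. 211.]
green_tag_center {'location': [527.6, 102.5, 38.6], 'conf': 0.4} [298. 208.]
chute_mouth {'location': [539.4, -145.2, 263.6], 'conf': 0.8} [402. 186.]
```

View pics/side0.png

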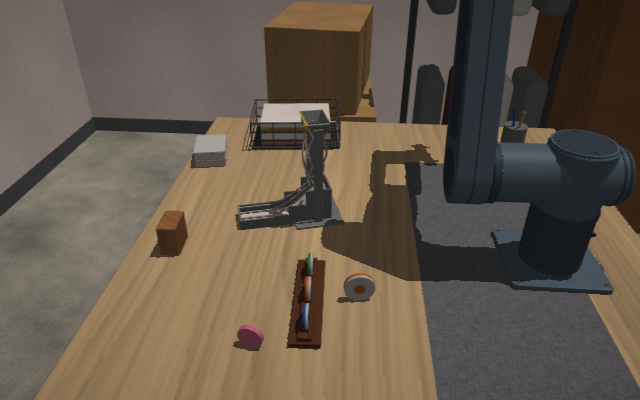

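View pics/top0.png

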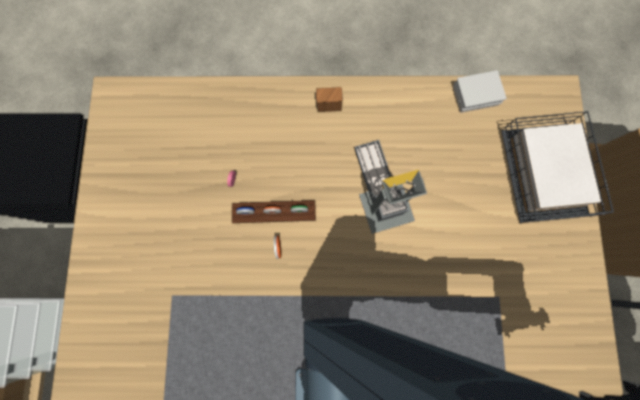

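```bash
python3 - <<'E'
import cv2,numpy as np
a=cv2.imread('pics/side0.png')
x=cv2.resize(a[230:370,200:400],None,fx=3.9,fy=3.9,interpolation=cv2.INTER_CUBIC); cv2.imwrite('pics/crop_s.png',x)
x=cv2.resize(a[70:210,220:420],None,fx=3.9,fy=3.9,interpolation=cv2.INTER_CUBIC); cv2.imwrite('pics/crop_c.png',x)
a=cv2.imread('pics/top0.png')
x=cv2.resize(a[140:280,220:420],None,fx=3.9,fy=3.9,interpolation=cv2.INTER_CUBIC); cv2.imwrite('pics/crop_t.png',x)
E
```

```text
(no output)
```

View pics/crop_s.png

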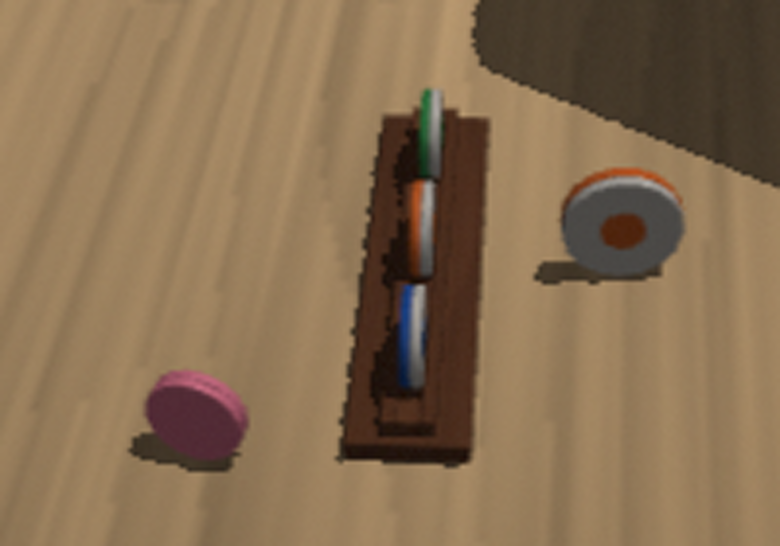

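View pics/crop_c.png

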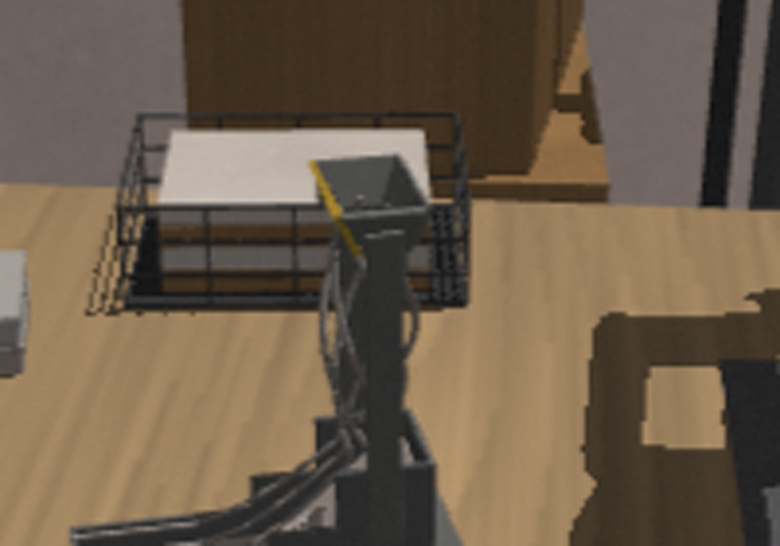

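View pics/crop_t.png

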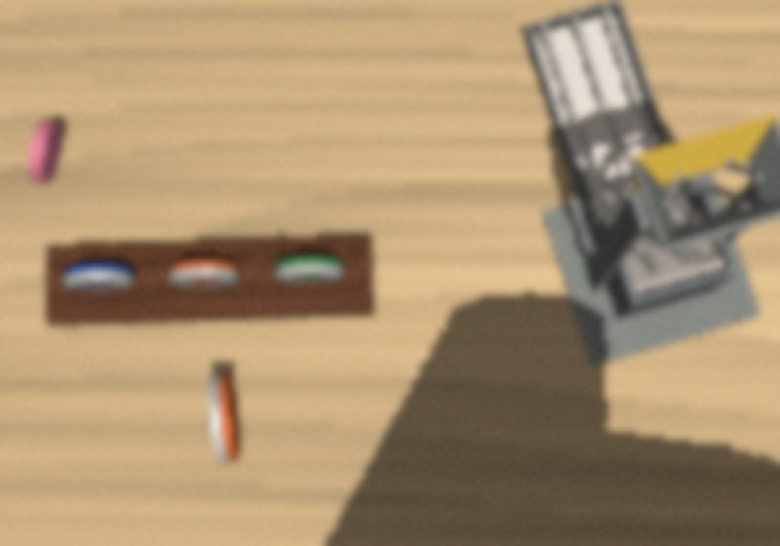

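Candidates:
- The tag in the rack at side (307,288): orange, between green (312,265) and blue (307,315).
- The free-standing orange/white disc at side (360,285), about 60 px tall in the crop against about 48 for the rack tag. This is a larger look-alike.
- The pink disc at side (251,336).

The choice is the rack's middle tag at about (522,174,36). Its orange side faces +x, and the yellow lip and tray also face about +x.

```bash
cat >> h.py <<'E'
def go(pos,ydir=None):
    "tool-frame delta to TCP pos (mm) with tool down and tool y at world angle ydir"
    s=get_state(); r=R.from_quat(s['ee_rot']); d=r.inv().apply(np.array(pos)-s['tcp_pos'])/1000
    out=d.round(4)
    if ydir is not None:
        y=np.array([np.cos(ydir),np.sin(ydir),0]); z=np.array([0,0,-1.]); x=np.cross(y,z)
        t=R.from_matrix(np.stack([x,y,z],1)); out=(out,(r.inv()*t).as_rotvec().round(4))
    return s['time_s'],s['tcp_pos'].round(1),out
E
python3 - <<'E'
from h import *
print(go([525,172,235],0.0))
# segmentation clouds
for n in ['side','top']:
    c=cams.camera(n); P=cloud(c); hsv=cv2.cvtColor(c['color'],cv2.COLOR_BGR2HSV)
    H,S,V=[hsv[...,i].astype(int) for i in range(3)]
    ye=(abs(H-25)<6)&(S>150)&(P[...,2]>200)&(P[...,2]<290)
    q=P[ye]; print(n,'yellow',len(q),q.mean(0).round(1) if len(q) else '')
    if len(q)>10:
        u,s_,vt=np.linalg.svd(q[:,:2]-q[:,:2].mean(0)); print(vt[0],(q[:,:2]-q[:,:2].mean(0))@vt[0].T.__abs__().max() if 0 else '',np.ptp((q[:,:2]-q[:,:2].mean(0))@vt[0]), q.min(0).round(),q.max(0).round())
    d=[]
    for X in range(0,1):
        top=(P[...,2]>45)&(P[...,2]<70)&(abs(P[...,0]-522)<30)&(P[...,1]>60)&(P[...,1]<290)
        q=P[top]; l=np.polyfit(q[:,1],q[:,0],1); print('tag tops',len(q),l,np.arctan(l[0]))
    rim=(P[...,2]>255)&(P[...,2]<275)&(abs(P[...,0]-540)<70)&(abs(P[...,1]+148)<70)
    q=P[rim].astype(np.float32); print('rim',len(q), cv2.minAreaRect(q[:,:2]) if len(q)>5 else '')
E
```

```text
(0.5, array([ 121. , -536.5,  231.3]), (array([ 0.55  , -0.6023, -0.0037]), array([-1.000e-04, -0.000e+00, -1.349e+00])))
side yellow 46 [ 557.  -127.2  255.8]
[-0.3221974   0.94667251]  78.74306177389454 [ 542. -173.  230.] [ 574. -100.  265.]
tag tops 273 [-3.42408186e-02  5.28519632e+02] -0.03422744631357116Traceback (most recent call last):
  File "<stdin>", line 16, in <module>
cv2.error: OpenCV(4.12.0) /io/opencv/modules/imgproc/src/convhull.cpp:143: error: (-215:Assertion failed) total >= 0 && (depth == CV_32F || depth == CV_32S) in function 'convexHull'
```

>>> drive_tool --steps '[{"fingers":-1,"dx":0.55,"dy":-0.6,"dz":-0.02,"rz":-1.349},{"fingers":-1,"dx":0.55,"dy":-0.6,"dz":-0.02,"rz":-1.349},{"fingers":-1,"dx":0.55,"dy":-0.6,"dz":-0.02,"rz":-1.349},{"fingers":-1,"dx":0.55,"dy":-0.6,"dz":-0.02,"rz":-1.349},{"fingers":-1,"dx":0.55,"dy":-0.6,"dz":-0.02,"rz":-1.349}]' --grip_force 30

```text
validation failed for argument at $.st...
```

```bash
python3 - <<'E'
from h import *
print(go([525,172,240],0.0))
E
```

```text
(0.55, array([ 121. , -536.5,  231.3]), (array([ 0.5499, -0.6023, -0.0087]), array([ 0.   ,  0.   , -1.349])))
```

>>> drive_tool --steps '[{"fingers":-1,"dx":0.03,"dy":-0.03,"dz":0.0,"rx":0,"ry":0,"rz":-0.07}]' --grip_force 30

```text
time_s: 0.63
tcp_pos: [140.5, -506.1, 230.9]
ee_rot: [0.99, 0.143, -0.001, 0.002]
ft_force: [0.7, 0.5, 0.5]
grip_width: 1.001
```

>>> drive_tool --steps '[{"fingers":-1,"dx":0.5,"dy":-0.6,"dz":-0.02,"rx":0,"ry":0,"rz":-1.28},{"fingers":-1,"dx":0.5,"dy":-0.6,"dz":-0.02,"rx":0,"ry":0,"rz":-1.28},{"fingers":-1,"dx":0.5,"dy":-0.6,"dz":-0.02,"rx":0,"ry":0,"rz":-1.28},{"fingers":-1,"dx":0.5,"dy":-0.6,"dz":-0.02,"rx":0,"ry":0,"rz":-1.28},{"fingers":-1,"dx":0.5,"dy":-0.6,"dz":-0.02,"rx":0,"ry":0,"rz":-1.28}]'

```text
time_s: 1.05
tcp_pos: [225.2, -307.9, 236.7]
ee_rot: [0.896, 0.445, 0.0, 0.0]
ft_force: [0.9, -0.1, 0.2]
grip_width: 1.004
```

```bash
python3 - <<'E'
from h import *
print(go([525,172,240],0.0))
E
```

```text
(1.05, array([ 225.2, -307.9,  236.7]), (array([ 0.5635, -0.051 , -0.0034]), array([ 4.000e-04,  2.000e-04, -6.486e-01])))
```

>>> drive_tool --steps '[{"fingers":-1,"dx":0.56,"dy":-0.05,"dz":-0.003,"rx":0,"ry":0,"rz":-0.63},{"fingers":-1,"dx":0.56,"dy":-0.05,"dz":-0.003,"rx":0,"ry":0,"rz":-0.63},{"fingers":-1,"dx":0.56,"dy":-0.05,"dz":-0.003,"rx":0,"ry":0,"rz":-0.63},{"fingers":-1,"dx":0.56,"dy":-0.05,"dz":-0.003,"rx":0,"ry":0,"rz":-0.63},{"fingers":-1,"dx":0.56,"dy":-0.05,"dz":-0.003,"rx":0,"ry":0,"rz":-0.63}]'

```text
time_s: 1.47
tcp_pos: [337.1, -132.0, 238.3]
ee_rot: [0.715, 0.699, 0.0, 0.001]
ft_force: [1.1, -0.4, -0.3]
grip_width: 1.002
```

```bash
python3 - <<'E'
from h import *
print(go([525,172,240],0.0))
E
```

```text
(1.4667, array([ 337.1, -132. ,  238.3]), (array([ 0.3083,  0.1808, -0.0018]), array([ 0.0013,  0.0011, -0.0235])))
```

>>> drive_tool --steps '[{"fingers":-1,"dx":0.3,"dy":0.18,"dz":0,"rx":0,"ry":0,"rz":-0.02},{"fingers":-1,"dx":0.3,"dy":0.18,"dz":0,"rx":0,"ry":0,"rz":-0.02},{"fingers":-1,"dx":0.3,"dy":0.18,"dz":0,"rx":0,"ry":0,"rz":-0.02},{"fingers":-1,"dx":0.3,"dy":0.18,"dz":0,"rx":0,"ry":0,"rz":-0.02},{"fingers":-1,"dx":0.3,"dy":0.18,"dz":0,"rx":0,"ry":0,"rz":-0.02}]'

```text
time_s: 1.88
tcp_pos: [449.5, 44.0, 238.1]
ee_rot: [0.71, 0.704, 0.0, 0.001]
ft_force: [1.5, -0.8, -0.3]
grip_width: 0.999
```

>>> drive_tool --steps '[{"fingers":-1,"dx":0.13,"dy":0.08,"dz":0,"rx":0,"ry":0,"rz":0},{"fingers":-1,"dx":0.13,"dy":0.08,"dz":0,"rx":0,"ry":0,"rz":0},{"fingers":-1,"dx":0.13,"dy":0.08,"dz":0,"rx":0,"ry":0,"rz":0},{"fingers":-1,"dx":0.13,"dy":0.08,"dz":0,"rx":0,"ry":0,"rz":0},{"fingers":-1,"dx":0.13,"dy":0.08,"dz":0,"rx":0,"ry":0,"rz":0}]'

```text
time_s: 2.3
tcp_pos: [532.0, 175.4, 237.2]
ee_rot: [0.709, 0.705, 0.001, -0.0]
ft_force: [-0.0, -0.6, -0.2]
grip_width: 1.001
```

```bash
python3 - <<'E'
from h import *
print(go([525,172,240],0.0))
c=cams.camera('wrist'); cv2.imwrite('pics/w1.png',c['color']); print(c['xyz'])
t=cams.camera('top'); cv2.imwrite('pics/t1.png',t['color'])
for k in (c,t):
  for o in ['orange_tag_center','chute_mouth']:
    for d in spotter.spot_point(o,k)[:3]: print(o,d,proj(d['location'],k).round())
import pickle; pickle.dump((c,t),open('w1.pkl','wb'))
E
```

```text
(2.3, array([532. , 175.4, 237.2]), (array([-0.0034, -0.007 , -0.0028]), array([ 0.0012, -0.002 , -0.005 ])))
[533.07755437 259.69308577 380.00202688]
orange_tag_center {'location': [421.8, 152.3, 30.3], 'conf': 0.83} [223. 193.]
orange_tag_center {'location': [616.3, 291.4, 22.7], 'conf': 0.78} [409.  54.]
orange_tag_center {'location': [525.7, 174.3, 37.7], 'conf': 0.69} [318. 175.]
orange_tag_center {'location': [420.1, 156.3, 29.3], 'conf': 0.66} [278. 247.]
orange_tag_center {'location': [519.0, 174.7, 41.7], 'conf': 0.49} [271. 211.]
chute_mouth {'location': [541.4, -148.0, 265.0], 'conf': 0.82} [404. 185.]
```

View pics/w1.png

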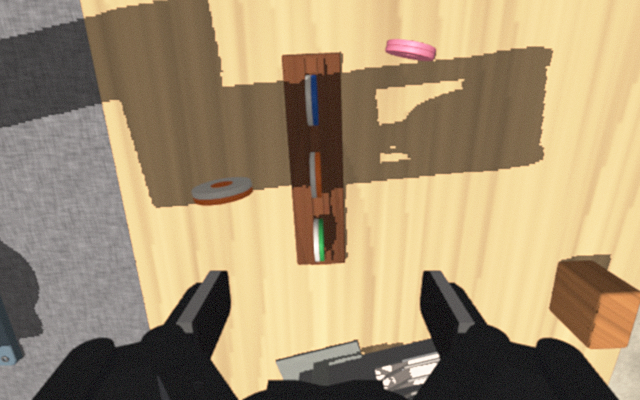

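View pics/t1.png

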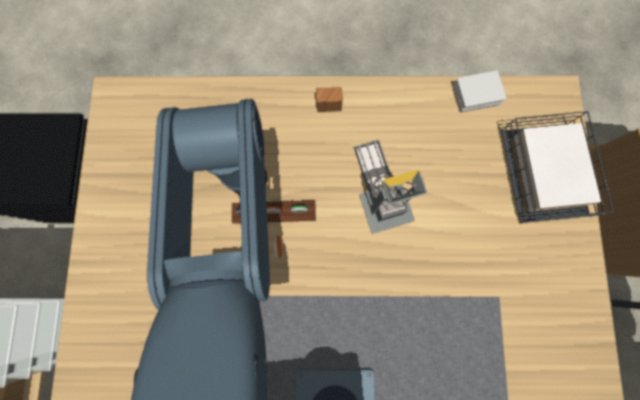

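```bash
python3 - <<'E'
from h import *
import pickle; c,t=pickle.load(open('w1.pkl','rb'))
P=cloud(c); B,G,Rr=[c['color'][...,i].astype(float) for i in range(3)]
hsv=cv2.cvtColor(c['color'],cv2.COLOR_BGR2HSV)
for y0 in (100,174,248):
    m=(P[...,2]>42)&(P[...,2]<70)&(abs(P[...,0]-525)<25)&(abs(P[...,1]-y0)<32)
    q=P[m]; print(y0,len(q),q.min(0).round(1),q.max(0).round(1),q.mean(0).round(1))
    l=np.polyfit(q[:,1],q[:,0],1); print(l, 'axis ang',-np.arctan(l[0]), cv2.minAreaRect(q[:,:2].astype(np.float32)))
v=cv2.resize(c['color'][40:270,250:390],None,fx=2.6,fy=2.6,interpolation=cv2.INTER_CUBIC); cv2.imwrite('pics/w1c.png',v)
for k,n in((t,'top'),):
    P=cloud(k); m=(P[...,2]>250)&(P[...,2]<275)&(abs(P[...,0]-540)<70)&(abs(P[...,1]+148)<70); q=P[m].astype(np.float32); print(len(q)); print(cv2.minAreaRect(q[:,:2]),q[:,2].max())
    v=cv2.resize(t['color'][130:240,340:450],None,fx=5,fy=5,interpolation=cv2.INTER_CUBIC); cv2.imwrite('pics/t1c.png',v)
E
```

```text
100 370 [520.2  81.3  42.1] [530.8 123.1  61.1] [525.6 105.7  54.8]
[-4.33888582e-02  5.30194754e+02] axis ang 0.04336166101116564 ((525.576171875, 102.0942153930664), (10.007098197937012, 41.78578567504883), 1.907942771911621)
174 446 [517.4 151.3  42. ] [528.4 197.3  61.5] [523.  177.8  55. ]
[-4.40281410e-02  5.30860562e+02] axis ang 0.04399972487364666 ((523.0638427734375, 174.29177856445312), (10.019614219665527, 46.21825408935547), 1.9276117086410522)
248 551 [515.2 226.8  42.2] [526.1 271.9  61.4] [520.6 250.1  55. ]
[-3.37200129e-02  5.29067366e+02] axis ang 0.033707241309168315 ((520.4492797851562, 249.299560546875), (10.031431198120117, 45.42137145996094), 2.00544810295105)
607Traceback (most recent call last):
  File "<stdin>", line 11, in <module>
cv2.error: OpenCV(4.12.0) /io/opencv/modules/imgproc/src/convhull.cpp:143: error: (-215:Assertion failed) total >= 0 && (depth == CV_32F || depth == CV_32S) in function 'convexHull'
```

View pics/w1c.png

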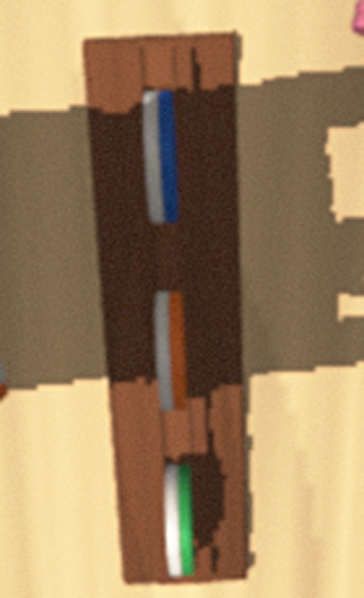

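```bash
python3 - <<'E'
from h import *
import pickle; c,t=pickle.load(open('w1.pkl','rb'))
print(go([523,174.4,27],0.034))
P=cloud(t); m=(P[...,2]>254)&(P[...,2]<275)&(abs(P[...,0]-540)<70)&(abs(P[...,1]+148)<70); q=np.ascontiguousarray(P[m][:,:2],dtype=np.float32); print(len(q),cv2.minAreaRect(q))
v=cv2.resize(t['color'][130:240,340:450],None,fx=5,fy=5,interpolation=cv2.INTER_CUBIC)
for e in P[m]:
    a=(proj(e,t)-[340,130])*5; cv2.circle(v,tuple(int(i) for i in a),1,(0,0,255),-1)
cv2.imwrite('pics/t1c.png',v)
E
```

```text
(2.6, array([529.5, 169.8, 238. ]), (array([ 0.0045, -0.0066,  0.211 ]), array([ 0.    ,  0.0002, -0.0444])))
500 ((538.8685302734375, -147.3690185546875), (58.48876190185547, 95.28398132324219), 16.901765823364258)
```

View pics/t1c.png

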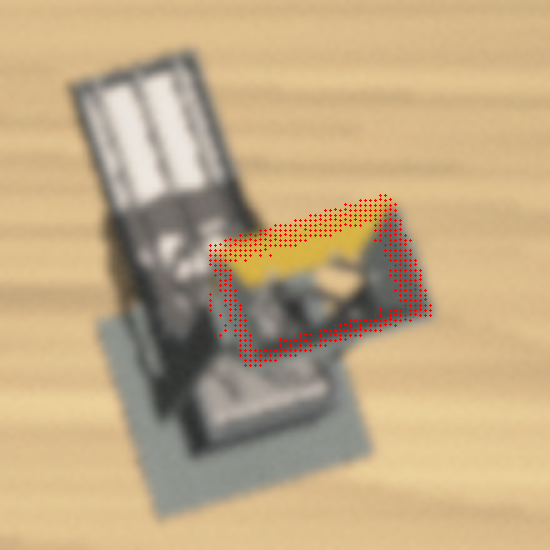

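>>> drive_tool --steps '[{"fingers":-1,"dx":0.0045,"dy":-0.0066,"dz":0.03,"rx":0,"ry":0,"rz":-0.044},{"fingers":-1,"dx":0.0045,"dy":-0.0066,"dz":0.07,"rx":0,"ry":0,"rz":-0.044},{"fingers":-1,"dx":0.0045,"dy":-0.0066,"dz":0.11,"rx":0,"ry":0,"rz":-0.044},{"fingers":-1,"dx":0.0045,"dy":-0.0066,"dz":0.13,"rx":0,"ry":0,"rz":-0.044},{"fingers":-1,"dx":0.0045,"dy":-0.0066,"dz":0.13,"rx":0,"ry":0,"rz":-0.044}]'

```text
time_s: 3.02
tcp_pos: [519.3, 173.9, 103.3]
ee_rot: [0.695, 0.719, -0.004, -0.003]
ft_force: [-0.8, 0.2, 0.2]
grip_width: 1.0
```

```bash
python3 - <<'E'
from h import *
print(go([523,174.4,27],0.034))
c=cams.camera('wrist'); cv2.imwrite('pics/w2.png',c['color']); P=cloud(c)
m=(P[...,2]>44)&(P[...,2]<70)&(abs(P[...,0]-525)<18)&(abs(P[...,1]-174)<32)
q=np.ascontiguousarray(P[m],dtype=np.float32); print(len(q),cv2.minAreaRect(np.ascontiguousarray(q[:,:2])), np.polyfit(q[:,1],q[:,0],1))
print(go([523,174.4,27],0.034))
E
```

```text
(3.0167, array([519.3, 173.9, 103.3]), (array([0.0005, 0.0044, 0.0762]), array([-0.0096,  0.0009, -0.0008])))
1049 ((522.96728515625, 176.1219482421875), (10.017915725708008, 41.63283920288086), 1.9278627634048462) [-3.18470437e-02  5.28550480e+02]
(3.0667, array([521.5, 174.3, 106.1]), (array([0.0001, 0.0019, 0.0791]), array([-0.005 ,  0.0005, -0.0006])))
```

View pics/w2.png

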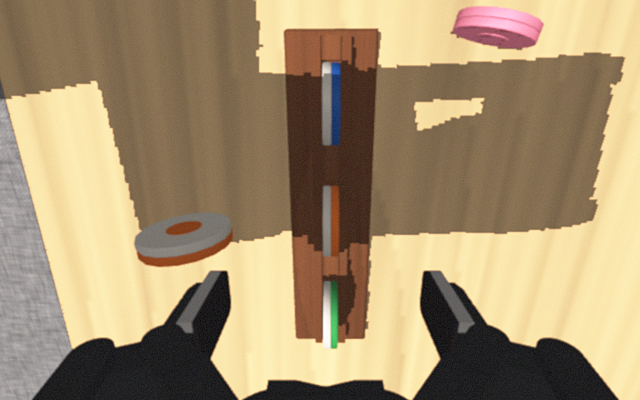

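>>> drive_tool --steps '[{"fingers":-1,"dx":0,"dy":0.0,"dz":0.03,"rx":0,"ry":0,"rz":0},{"fingers":-1,"dx":0,"dy":0.0,"dz":0.055,"rx":0,"ry":0,"rz":0},{"fingers":-1,"dx":0,"dy":0.0,"dz":0.072,"rx":0,"ry":0,"rz":0},{"fingers":-1,"dx":0,"dy":0.0,"dz":0.081,"rx":0,"ry":0,"rz":0},{"fingers":-1,"dx":0,"dy":0.0,"dz":0.081,"rx":0,"ry":0,"rz":0}]'

```text
time_s: 3.48
tcp_pos: [523.6, 175.0, 26.9]
ee_rot: [0.695, 0.719, -0.0, -0.0]
ft_force: [0.5, -0.6, -0.4]
grip_width: 0.999
```

```bash
python3 - <<'E'
from h import *
c=cams.camera('side')
print(go([523,174.4,27],0.034))
E
```

```text
(3.5333, array([524.3, 175.3,  27.9]), (array([-0.0008, -0.0014,  0.0009]), array([ 0.0014, -0.0001,  0.0004])))
```

>>> drive_tool --steps '[{"fingers":0.3,"dx":0,"dy":-0.001,"dz":0,"rx":0,"ry":0,"rz":0},{"fingers":1,"dx":0,"dy":-0.001,"dz":0,"rx":0,"ry":0,"rz":0},{"fingers":1,"dx":0,"dy":-0.001,"dz":0,"rx":0,"ry":0,"rz":0},{"fingers":1,"dx":0,"dy":-0.001,"dz":0,"rx":0,"ry":0,"rz":0},{"fingers":1,"dx":0,"dy":-0.001,"dz":0,"rx":0,"ry":0,"rz":0}]' --grip_force 30

```text
time_s: 3.95
tcp_pos: [522.8, 175.6, 27.4]
ee_rot: [0.695, 0.719, 0.0, 0.0]
ft_force: [0.2, -0.7, -0.3]
grip_width: 0.297
```

>>> drive_tool --steps '[{"fingers":1,"dx":0,"dy":-0.001,"dz":0,"rx":0,"ry":0,"rz":0},{"fingers":1,"dx":0,"dy":-0.001,"dz":0,"rx":0,"ry":0,"rz":0},{"fingers":1,"dx":0,"dy":-0.001,"dz":0,"rx":0,"ry":0,"rz":0},{"fingers":1,"dx":0,"dy":-0.001,"dz":0,"rx":0,"ry":0,"rz":0},{"fingers":1,"dx":0,"dy":-0.001,"dz":0,"rx":0,"ry":0,"rz":0}]'

```text
time_s: 4.37
tcp_pos: [521.5, 175.5, 27.1]
ee_rot: [0.695, 0.719, 0.0, 0.0]
ft_force: [-1.6, 0.1, 4.0]
grip_width: 0.109
```

>>> drive_tool --steps '[{"fingers":1,"dx":0,"dy":0,"dz":-0.005,"rx":0,"ry":0,"rz":0},{"fingers":1,"dx":0,"dy":0,"dz":-0.02,"rx":0,"ry":0,"rz":0},{"fingers":1,"dx":0,"dy":0,"dz":-0.045,"rx":0,"ry":0,"rz":0},{"fingers":1,"dx":0,"dy":0,"dz":-0.08,"rx":0,"ry":0,"rz":0},{"fingers":1,"dx":0,"dy":0,"dz":-0.12,"rx":0,"ry":0,"rz":0}]'

```text
time_s: 4.78
tcp_pos: [519.6, 175.2, 146.2]
ee_rot: [0.695, 0.719, -0.002, -0.002]
ft_force: [0.4, -0.2, -0.1]
grip_width: 0.111
```

```bash
python3 - <<'E'
from h import *
c=cams.camera('side'); cv2.imwrite('pics/s2.png',c['color'])
w=cams.camera('wrist'); cv2.imwrite('pics/w3.png',w['color'])
print(go([523,174.4,340],0.034), get_state()['grip_width'])
E
```

```text
(4.8833, array([525.6, 176.1, 153.4]), (array([-0.0014, -0.0004, -0.1866]), array([ 0.0121, -0.0011,  0.0012]))) 0.11356548070439718
```

View pics/s2.png

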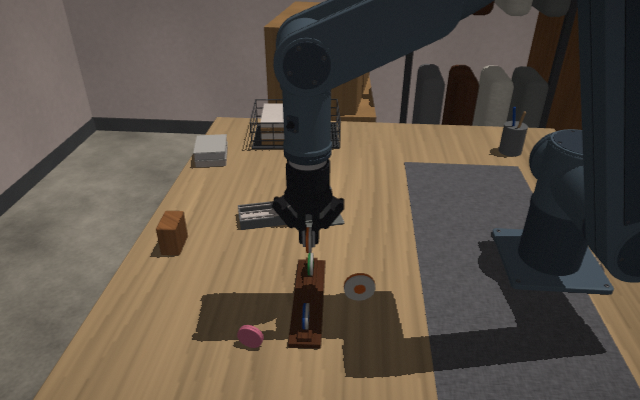

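View pics/w3.png

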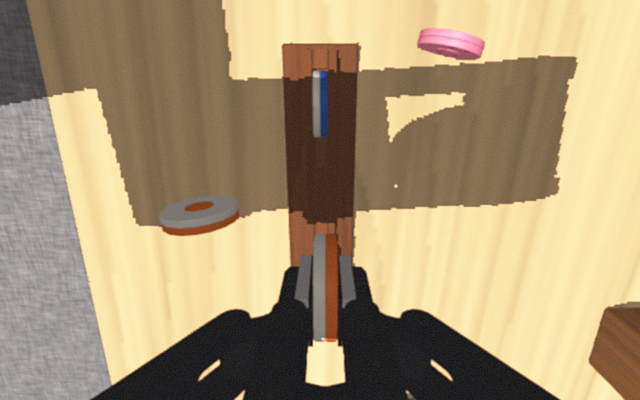

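>>> drive_tool --steps '[{"fingers":1,"dx":0,"dy":0,"dz":-0.04,"rx":0,"ry":0,"rz":0},{"fingers":1,"dx":0,"dy":0,"dz":-0.08,"rx":0,"ry":0,"rz":0},{"fingers":1,"dx":0,"dy":0,"dz":-0.12,"rx":0,"ry":0,"rz":0},{"fingers":1,"dx":0,"dy":0,"dz":-0.16,"rx":0,"ry":0,"rz":0},{"fingers":1,"dx":0,"dy":0,"dz":-0.2,"rx":0,"ry":0,"rz":0}]'

```text
time_s: 5.3
tcp_pos: [520.7, 175.4, 348.1]
ee_rot: [0.695, 0.719, -0.0, -0.0]
ft_force: [1.6, 0.1, -0.9]
grip_width: 0.114
```

```bash
python3 - <<'E'
from h import *
c=cams.camera('side')
P=cloud(c); m=(P[...,2]>254)&(P[...,2]<275)&(abs(P[...,0]-540)<70)&(abs(P[...,1]+148)<70); q=np.ascontiguousarray(P[m][:,:2],dtype=np.float32); print(len(q),cv2.minAreaRect(q) if len(q)>4 else '')
print(go([545,-200,370],0.3), get_state()['grip_width'])
E
```

```text
100 ((536.5309448242188, -147.93536376953125), (57.11284637451172, 87.69558715820312), 14.144039154052734)
(5.35, array([523.6, 175.7, 357.2]), (array([-0.3762,  0.0084, -0.0131]), array([ 0.0132,  0.0007, -0.2649]))) 0.11705783956394115
```

>>> drive_tool --steps '[{"fingers":1,"dx":-0.04,"dy":0.001,"dz":-0.01,"rx":0,"ry":0,"rz":-0.03},{"fingers":1,"dx":-0.08,"dy":0.002,"dz":-0.01,"rx":0,"ry":0,"rz":-0.06},{"fingers":1,"dx":-0.12,"dy":0.003,"dz":-0.01,"rx":0,"ry":0,"rz":-0.09},{"fingers":1,"dx":-0.16,"dy":0.004,"dz":-0.01,"rx":0,"ry":0,"rz":-0.12},{"fingers":1,"dx":-0.2,"dy":0.005,"dz":-0.01,"rx":0,"ry":0,"rz":-0.15}]'

```text
time_s: 5.77
tcp_pos: [533.0, -25.8, 356.0]
ee_rot: [0.638, 0.77, -0.0, -0.0]
ft_force: [1.3, -0.3, 0.1]
grip_width: 0.112
```

```bash
python3 - <<'E'
from h import *
print(go([545,-200,370],0.3), get_state()['grip_width'])
E
```

```text
(5.7667, array([533. , -25.8, 356. ]), (array([-0.1734, -0.0206, -0.0141]), array([-0.0007, -0.0004, -0.1129]))) 0.11226478413864945
```

>>> drive_tool --steps '[{"fingers":1,"dx":-0.04,"dy":-0.005,"dz":-0.005,"rx":0,"ry":0,"rz":-0.03},{"fingers":1,"dx":-0.08,"dy":-0.01,"dz":-0.01,"rx":0,"ry":0,"rz":-0.06},{"fingers":1,"dx":-0.12,"dy":-0.015,"dz":-0.014,"rx":0,"ry":0,"rz":-0.09},{"fingers":1,"dx":-0.16,"dy":-0.02,"dz":-0.014,"rx":0,"ry":0,"rz":-0.115},{"fingers":1,"dx":-0.175,"dy":-0.02,"dz":-0.014,"rx":0,"ry":0,"rz":-0.115}]'

```text
time_s: 6.18
tcp_pos: [545.4, -205.3, 369.3]
ee_rot: [0.595, 0.804, -0.001, -0.0]
ft_force: [0.6, 0.9, -0.7]
grip_width: 0.112
```

```bash
python3 - <<'E'
from h import *
import time
c=cams.camera('top'); c=cams.camera('top')  # let settle
w=cams.camera('wrist'); cv2.imwrite('pics/w4.png',w['color'])
print(spotter.spot_point('chute_mouth',w)[:2])
import pickle; pickle.dump(w,open('w4.pkl','wb'))
P=cloud(w); m=(P[...,2]>256)&(P[...,2]<272)&(abs(P[...,0]-540)<70)&(abs(P[...,1]+148)<70); q=np.ascontiguousarray(P[m][:,:2],dtype=np.float32); print(len(q),cv2.minAreaRect(q) if len(q)>4 else '', P[m][:,2].max())
s=get_state();print(s['tcp_pos'],s['ee_rot'],s['grip_width'],s['time_s'])
E
```

```text
[{'location': [536.4, -147.9, 264.2], 'conf': 0.89}]
3985 ((538.5435791015625, -148.6871337890625), (58.4203987121582, 86.80657958984375), 16.643756866455078) 266.0591521712644
[ 545.76214449 -199.58360194  369.69252385] [ 5.93915259e-01  8.04526821e-01  2.56352577e-04 -1.09302357e-03] 0.11035459096112157 6.3833
```

View pics/w4.png

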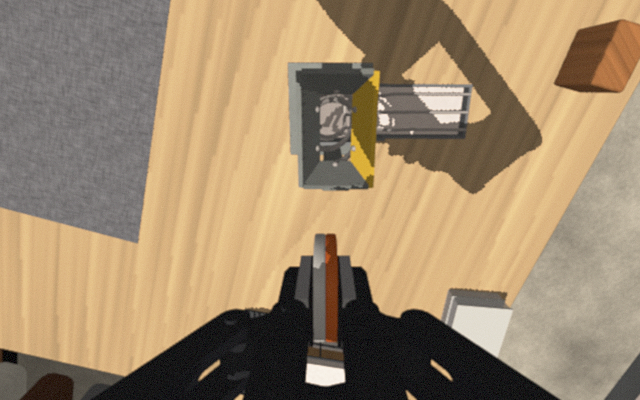

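```bash
python3 - <<'E'
from h import *
import pickle; from scipy.optimize import least_squares
w=pickle.load(open('w4.pkl','rb')); P=cloud(w); s=get_state(); r=R.from_quat(s['ee_rot'])
T=r.inv().apply((P-s['tcp_pos']).reshape(-1,3)).reshape(P.shape)
m=np.zeros(P.shape[:2],bool); m[232:342,310:340]=1
hsv=cv2.cvtColor(w['color'],cv2.COLOR_BGR2HSV)
m&=(abs(T[...,0])<40)&(abs(T[...,1])<8)&(abs(T[...,2])<60)
q=T[m]; print(len(q),q.min(0),q.max(0))
f=least_squares(lambda p:np.hypot(q[:,0]-p[0],q[:,2]-p[1])-24,[0,-9],loss='soft_l1'); print(f.x,np.median(abs(f.fun)),'mid y',np.percentile(q[:,1],[2,98]).round(1))
x=r.apply([1,0,0])
print(go([538.2,-148.5,330],0.29), x)
E
```

```text
3083 [-24.62322186  -7.05469764 -37.69990767] [19.26181043  6.43401704  3.21094702]
[-5.3907764  -7.87283798] 0.47767405083545 mid y [-5.9  5.3]
(6.3833, array([ 545.8, -199.6,  369.7]), (array([0.051 , 0.0079, 0.0398]), array([-0.0009, -0.0021,  0.009 ]))) [-0.29452694  0.95564095  0.00206324]
```

```bash
python3 - <<'E'
from h import *
import pickle; from scipy.optimize import least_squares
w=pickle.load(open('w4.pkl','rb')); P=cloud(w); s=get_state(); r=R.from_quat(s['ee_rot'])
T=r.inv().apply((P-s['tcp_pos']).reshape(-1,3)).reshape(P.shape)
m=np.zeros(P.shape[:2],bool); m[225:345,305:345]=1
for v in range(228,346,8):
    row=m[v]; print(v,[ (u,*T[v,u].round(0).astype(int)) for u in range(312,340,4)])
m&=(abs(T[...,0])<40)&(abs(T[...,1])<4)&(abs(T[...,2])<60)
q=T[m]
f=least_squares(lambda p:np.hypot(q[:,0]-p[0],q[:,2]-p[1])-24,[0,-9],loss='soft_l1'); print(f.x,np.median(abs(f.fun)))
f=least_squares(lambda p:np.hypot(q[:,0]-p[0],q[:,2]-p[1])-p[2],[0,-9,24],loss='soft_l1'); print(f.x,np.median(abs(f.fun)))
v=cv2.resize(w['color'][220:350,260:390],None,fx=4.5,fy=4.5,interpolation=cv2.INTER_CUBIC); cv2.imwrite('pics/w4c.png',v)
E
```

```text
228 [(312, np.int64(-139), np.int64(-22), np.int64(370)), (316, np.int64(-139), np.int64(-16), np.int64(369)), (320, np.int64(-139), np.int64(-9), np.int64(370)), (324, np.int64(-139), np.int64(-2), np.int64(369)), (328, np.int64(-139), np.int64(4), np.int64(369)), (332, np.int64(-139), np.int64(11), np.int64(369)), (336, np.int64(-138), np.int64(17), np.int64(369))]
236 [(312, np.int64(-154), np.int64(-23), np.int64(370)), (316, np.int64(19), np.int64(-4), np.int64(-5)), (320, np.int64(19), np.int64(-2), np.int64(-6)), (324, np.int64(18), np.int64(0), np.int64(-5)), (328, np.int64(19), np.int64(1), np.int64(-5)), (332, np.int64(19), np.int64(3), np.int64(-7)), (336, np.int64(-153), np.int64(18), np.int64(368))]
244 [(312, np.int64(-168), np.int64(-23), np.int64(369)), (316, np.int64(18), np.int64(-4), np.int64(-12)), (320, np.int64(18), np.int64(-2), np.int64(-12)), (324, np.int64(18), np.int64(0), np.int64(-13)), (328, np.int64(18), np.int64(1), np.int64(-12)), (332, np.int64(18), np.int64(3), np.int64(-12)), (336, np.int64(17), np.int64(5), np.int64(-11))]
252 [(312, np.int64(-183
[... 3581 characters left out ...]
13), np.int64(-2), np.int64(-30)), (324, np.int64(-13), np.int64(-1), np.int64(-30)), (328, np.int64(-13), np.int64(1), np.int64(-30)), (332, np.int64(-13), np.int64(3), np.int64(-30)), (336, np.int64(-13), np.int64(4), np.int64(-30))]
340 [(312, np.int64(-11), np.int64(-5), np.int64(-36)), (316, np.int64(-21), np.int64(-4), np.int64(-25)), (320, np.int64(-21), np.int64(-2), np.int64(-25)), (324, np.int64(-23), np.int64(-1), np.int64(-23)), (328, np.int64(-20), np.int64(1), np.int64(-26)), (332, np.int64(-22), np.int64(3), np.int64(-25)), (336, np.int64(-349), np.int64(18), np.int64(349))]
[-5.13908249 -7.60153651] 0.33178072747123366
[-4.93690188 -7.93261826 23.6653364 ] 0.31715875931778115
```

View pics/w4c.png

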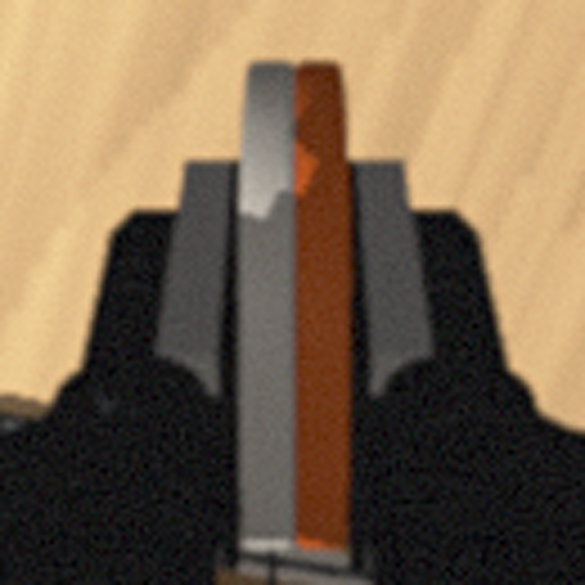

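>>> drive_tool --steps '[{"fingers":1,"dx":0.02,"dy":0.003,"dz":0.01,"rx":0,"ry":0,"rz":0.009},{"fingers":1,"dx":0.04,"dy":0.006,"dz":0.03,"rx":0,"ry":0,"rz":0.009},{"fingers":1,"dx":0.052,"dy":0.008,"dz":0.05,"rx":0,"ry":0,"rz":0.009},{"fingers":1,"dx":0.052,"dy":0.008,"dz":0.06,"rx":0,"ry":0,"rz":0.009},{"fingers":1,"dx":0.052,"dy":0.008,"dz":0.06,"rx":0,"ry":0,"rz":0.009}]'

```text
time_s: 6.8
tcp_pos: [537.0, -145.1, 308.5]
ee_rot: [0.596, 0.803, -0.0, -0.002]
ft_force: [0.2, 1.4, 0.8]
grip_width: 0.113
```

>>> drive_tool --steps '[{"fingers":1,"dx":0,"dy":0,"dz":0,"rx":0,"ry":0,"rz":0},{"fingers":1,"dx":0,"dy":0,"dz":0,"rx":0,"ry":0,"rz":0},{"fingers":1,"dx":0,"dy":0,"dz":0,"rx":0,"ry":0,"rz":0},{"fingers":1,"dx":0,"dy":0,"dz":0,"rx":0,"ry":0,"rz":0}]'

```text
time_s: 7.13
tcp_pos: [538.7, -148.6, 311.8]
ee_rot: [0.597, 0.802, 0.0, 0.001]
ft_force: [-0.4, -0.6, 0.1]
grip_width: 0.11
```

```bash
python3 - <<'E'
from h import *
w=cams.camera('wrist'); c=cams.camera('side'); cv2.imwrite('pics/w5.png',w['color'])
cv2.imwrite('pics/s5.png',cv2.resize(c['color'][70:210,220:420],None,fx=3.9,fy=3.9,interpolation=cv2.INTER_CUBIC))
print(go([537.8,-147.2,269],0.29),get_state()['ft_force'])
E
```

```text
(7.2333, array([ 538.5, -148.5,  311.4]), (array([ 0.0014, -0.0003,  0.0423]), array([0.0008, 0.0008, 0.0003]))) [-0.47927994  0.03430667  0.03927082]
```

View pics/w5.png

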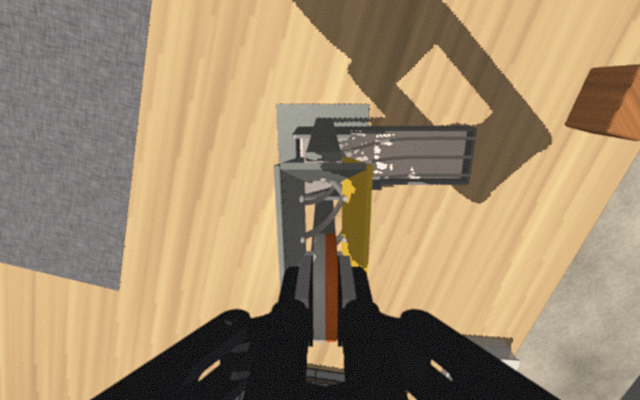

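View pics/s5.png

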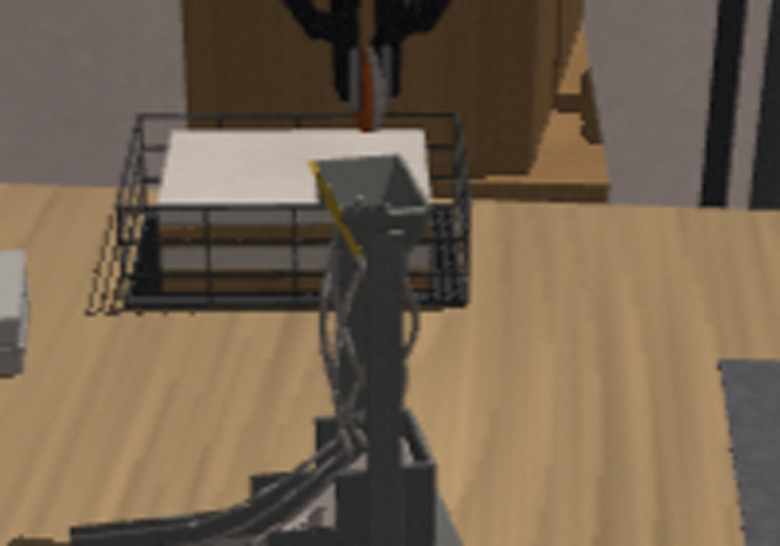

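```bash
python3 - <<'E'
from h import *
from scipy.optimize import least_squares
w=cams.camera('wrist'); s=get_state(); P=cloud(w); r=R.from_quat(s['ee_rot'])
T=r.inv().apply((P-s['tcp_pos']).reshape(-1,3)).reshape(P.shape)
m=np.zeros(P.shape[:2],bool); m[225:345,305:345]=1
k=m&(abs(T[...,0])<40)&(abs(T[...,1])<4)&(T[...,2]<0)&(T[...,2]>-60); q=T[k]
f=least_squares(lambda p:np.hypot(q[:,0]-p[0],q[:,2]-p[1])-24,[0,-9],loss='soft_l1'); print(f.x,np.median(abs(f.fun)))
k=m&(T[...,1]<-5)&(T[...,1]>-9)&(abs(T[...,2])<60);print('pad x max',np.percentile(T[k][:,0],[90,95,99]))
mm=(P[...,2]>256)&(P[...,2]<272)&(abs(P[...,0]-540)<70)&(abs(P[...,1]+148)<70)
q=T[mm]; print('rim tool x/y range',np.percentile(q,[1,99],axis=0).round(1))
E
```

```text
[-1.97081041 -8.75334885] 0.35598108417472574
pad x max [11.27604193 11.47042985 11.91503576]
rim tool x/y range [[-29.8 -29.   46.3]
 [ 42.9  28.7  55. ]]
```

>>> drive_tool --steps '[{"fingers":1,"dx":0.0017,"dy":0,"dz":0.01,"rx":0,"ry":0,"rz":0},{"fingers":1,"dx":0.0017,"dy":0,"dz":0.02,"rx":0,"ry":0,"rz":0},{"fingers":1,"dx":0.0017,"dy":0,"dz":0.03,"rx":0,"ry":0,"rz":0},{"fingers":1,"dx":0.0017,"dy":0,"dz":0.038,"rx":0,"ry":0,"rz":0},{"fingers":1,"dx":0.0017,"dy":0,"dz":0.042,"rx":0,"ry":0,"rz":0}]'

```text
time_s: 7.7
tcp_pos: [536.9, -145.8, 266.5]
ee_rot: [0.597, 0.802, -0.0, -0.002]
ft_force: [0.2, -0.2, -0.1]
grip_width: 0.107
```

>>> drive_tool --steps '[{"fingers":1,"dx":0,"dy":0,"dz":0,"rx":0,"ry":0,"rz":0},{"fingers":1,"dx":0,"dy":0,"dz":0,"rx":0,"ry":0,"rz":0},{"fingers":1,"dx":0,"dy":0,"dz":0,"rx":0,"ry":0,"rz":0},{"fingers":1,"dx":0,"dy":0,"dz":0,"rx":0,"ry":0,"rz":0}]'

```text
time_s: 8.03
tcp_pos: [538.0, -146.4, 269.4]
ee_rot: [0.597, 0.802, 0.0, 0.001]
ft_force: [0.6, -1.0, -0.1]
grip_width: 0.115
```

```bash
python3 - <<'E'
from h import *
w=cams.camera('wrist'); c=cams.camera('side')
a=cv2.resize(c['color'][70:170,260:380],None,fx=3.2,fy=3.2,interpolation=cv2.INTER_CUBIC)
b=cv2.resize(w['color'][80:400,160:480],(320,320)); cv2.imwrite('pics/s6.png',np.hstack([a,b[:320]]))
print(go([538,-147,269],0.29),get_state()['ft_force'])
E
```

```text
(8.1333, array([ 538. , -146.4,  269.3]), (array([-0.0006, -0.0001,  0.0003]), array([0.0007, 0.0007, 0.001 ]))) [-0.44935703  0.27505112 -0.27958182]
```

View pics/s6.png

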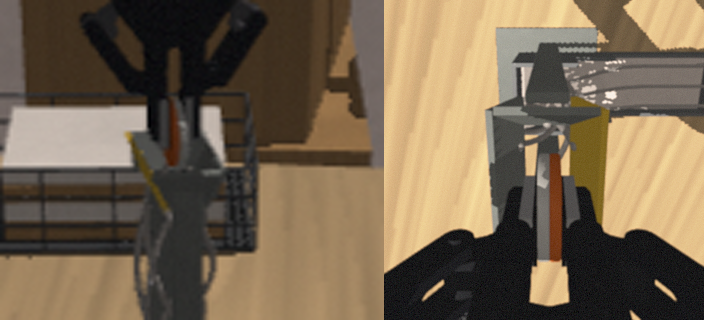

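The tag hangs centred over the funnel, with its orange side towards the yellow lip. The wrench reads zero, so I'm releasing it.

>>> drive_tool --steps '[{"fingers":-1,"dx":0,"dy":0,"dz":0,"rx":0,"ry":0,"rz":0},{"fingers":-1,"dx":0,"dy":0,"dz":0,"rx":0,"ry":0,"rz":0},{"fingers":-1,"dx":0,"dy":0,"dz":0,"rx":0,"ry":0,"rz":0},{"fingers":-1,"dx":0,"dy":0,"dz":0,"rx":0,"ry":0,"rz":0},{"fingers":-1,"dx":0,"dy":0,"dz":0,"rx":0,"ry":0,"rz":0}]'

```text
time_s: 8.55
tcp_pos: [537.7, -146.3, 268.8]
ee_rot: [0.597, 0.802, 0.0, 0.0]
ft_force: [-0.1, -0.2, 0.0]
grip_width: 0.817
```

>>> drive_tool --steps '[{"fingers":-1,"dx":0,"dy":0,"dz":0,"rx":0,"ry":0,"rz":0},{"fingers":-1,"dx":0,"dy":0,"dz":-0.02,"rx":0,"ry":0,"rz":0},{"fingers":-1,"dx":0,"dy":0,"dz":-0.05,"rx":0,"ry":0,"rz":0},{"fingers":-1,"dx":0,"dy":0,"dz":-0.08,"rx":0,"ry":0,"rz":0},{"fingers":-1,"dx":0,"dy":0,"dz":-0.11,"rx":0,"ry":0,"rz":0}]'

```text
time_s: 8.97
tcp_pos: [537.4, -146.1, 379.8]
ee_rot: [0.597, 0.802, -0.0, -0.0]
ft_force: [-0.1, -0.2, 0.3]
grip_width: 1.001
```

>>> drive_tool --steps '[{"fingers":-1,"dx":-0.02,"dy":0,"dz":-0.02,"rx":0,"ry":0,"rz":0},{"fingers":-1,"dx":-0.05,"dy":0,"dz":-0.02,"rx":0,"ry":0,"rz":0},{"fingers":-1,"dx":-0.08,"dy":0,"dz":-0.02,"rx":0,"ry":0,"rz":0},{"fingers":-1,"dx":-0.11,"dy":0,"dz":-0.02,"rx":0,"ry":0,"rz":0},{"fingers":-1,"dx":-0.12,"dy":0,"dz":-0.02,"rx":0,"ry":0,"rz":0}]'

```text
time_s: 9.38
tcp_pos: [572.5, -265.0, 397.5]
ee_rot: [0.598, 0.801, -0.001, -0.0]
ft_force: [-0.1, 0.3, -0.7]
grip_width: 1.001
```

```bash
python3 - <<'E'
from h import *
w=cams.camera('wrist'); c=cams.camera('side'); cv2.imwrite('pics/w7.png',w['color']); 
cv2.imwrite('pics/s7.png',cv2.resize(c['color'][100:300,210:410],None,fx=3,fy=3,interpolation=cv2.INTER_CUBIC))
print(get_state()['time_s'],get_state()['tcp_pos'])
E
```

```text
9.4833 [ 572.18936751 -263.0279531   397.26081063]
```

View pics/w7.png

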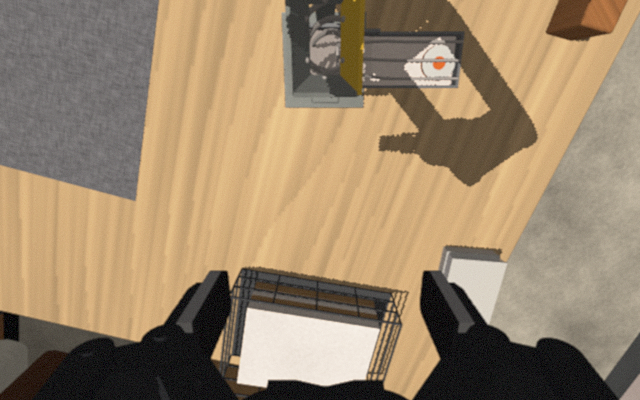

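View pics/s7.png

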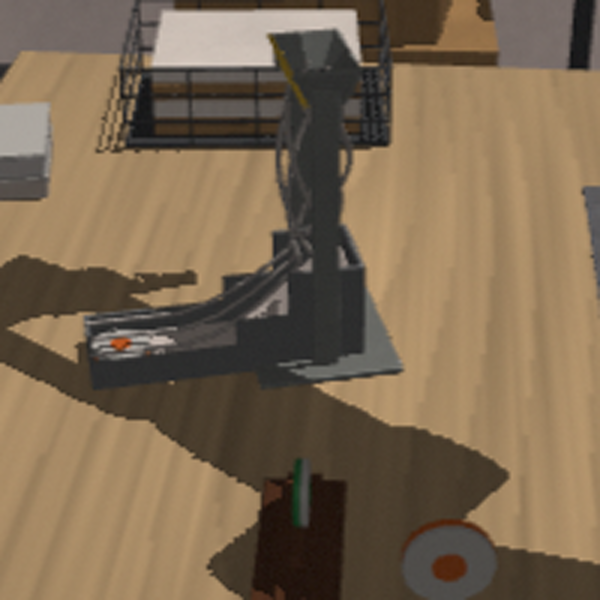

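>>> drive_tool --steps '[{"fingers":-1,"dx":0,"dy":0,"dz":0,"rx":0,"ry":0,"rz":0},{"fingers":-1,"dx":0,"dy":0,"dz":0,"rx":0,"ry":0,"rz":0},{"fingers":-1,"dx":0,"dy":0,"dz":0,"rx":0,"ry":0,"rz":0},{"fingers":-1,"dx":0,"dy":0,"dz":0,"rx":0,"ry":0,"rz":0},{"fingers":-1,"dx":0,"dy":0,"dz":0,"rx":0,"ry":0,"rz":0}]'

```text
time_s: 9.9
tcp_pos: [572.1, -260.2, 399.4]
ee_rot: [0.597, 0.803, 0.0, 0.0]
ft_force: [-0.3, 1.2, 0.5]
grip_width: 1.004
```

```bash
python3 - <<'E'
from h import *
w=cams.camera('wrist'); c=cams.camera('side'); P=cloud(w)
hsv=cv2.cvtColor(w['color'],cv2.COLOR_BGR2HSV)
m=np.zeros(P.shape[:2],bool); m[30:90,395:465]=1
o=m&(hsv[...,1]>150)&((hsv[...,0]<18)|(hsv[...,0]>172))&(hsv[...,2]>150); print('dot',o.sum(),P[o].mean(0).round(1))
z=P[m&(P[...,2]>5)&(P[...,2]<30)&(np.linalg.norm(P[...,:2]-P[o].mean(0)[:2],axis=-1)<22)]
A=np.c_[z[:,:2]-z[:,:2].mean(0),np.ones(len(z))]; print(len(z),np.median(z[:,2]),np.percentile(z[:,2],[5,95]))
zz=z[abs(z[:,2]-np.median(z[:,2]))<3];A=np.c_[zz[:,:2]-zz[:,:2].mean(0),np.ones(len(zz))];print('plane',np.linalg.lstsq(A,zz[:,2],rcond=None)[0])
d=P[o].mean(0)[:2]-[538.2,-148.4]; e=np.array([np.cos(.29),np.sin(.29)]); print('chute frame',d@e, d@[-e[1],e[0]])
a=cv2.resize(w['color'][0:110,340:480],None,fx=2.8,fy=2.8,interpolation=cv2.INTER_CUBIC)
b=cv2.resize(c['color'][200:365,220:400],(390,308)); cv2.imwrite('pics/f8.png',np.hstack([a,b]))
print(get_state()['time_s'])
E
```

```text
dot 61 [ 695.3 -107.7   25. ]
784 16.29325359681542 [13.85069512 27.59311271]
plane [6.91829627e-03 4.08396287e-03 1.60453819e+01]
chute frame 162.17664745737076 -5.90371960210976
10.0
```

View pics/f8.png

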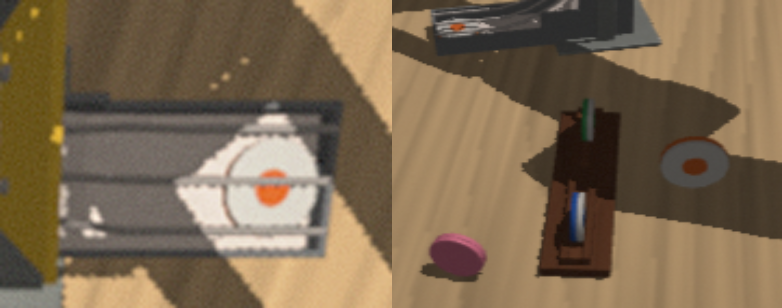

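The tag lies flat: its top face is level at z≈16 (6 floor + 10 thick), white side up, inside the tray. Blue and green are still in the rack.

```bash
python3 - <<'E'
from h import *
print(order.job_done())
E
```

```text
the job is handed in; nothing more can be done
None
```

The orange tag is lying flat in the chute's tray with its white side up, and I handed the job in at about 10 s of the 42 s allowed.

I took the middle tag from the rack, not the larger free-standing orange disc or the pink one. I carried it to the chute with its orange side towards the yellow lip and let it go on edge, just inside the funnel rim.

**Last checks:**
- **Tag:** the white face with its orange dot shows upward. The top face is level (slope under 1%) at about 16 mm, which matches a 6 mm tray floor plus the 10 mm thickness. It sits about 162 mm along the chute's x, so it is inside the tray.
- **Rack:** the blue and green tags are still standing in it.
- **Robot:** the gripper is open and clear of everything, and force readings stayed at a few N.

**Disagreements:** one wrist-camera measurement of the held tag was off by about 3.5 mm. The arm was still settling, so I measured again at rest and got 2 mm, which I corrected for before the drop. The depth reading at the orange dot (25 mm) was too high, probably because of the guard wire above it. The first move call was refused because it left out some fields, so it moved nothing.

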